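# Shut the gas tap and back off the left-hand outlet nut

## Task

The outlet of the bench gas manifold has to be opened up for a new torch fitting: first shut the gas with the quarter-turn lever, swinging it fully crosswise to the bar. Only then unscrew the notched hex nut on the leaning outlet all the way out until it stops at its retaining clip; its thread is left-handed, so it loosens clockwise as you face it. Leave the cup, jar and screwdriver beside the manifold where they are.

Things in the scene. Friction and masses are not known exactly. Their poses are not given: they have to be found in the camera images.
- manifold: Gas manifold fixed to the bench: dark steel base plate 100 x 220 x 8 mm with an aluminium bar 34 x 206 x 32 mm along its y axis (top 56 mm above the bench). Origin: centre of the plate's underside; z up; its -x side faces the robot. A brass outlet leans 35 degrees from vertical towards -x, from the bar at y = +70 mm; the valve stands at y = -85 mm.
- tap (a joint): Quarter-turn valve lever on a vertical hinge (rad): 0 = open (along the bar, pointing to the manifold's +y, at the outlet), 1.57 = shut (across the bar, pointing to its -x, towards the robot); both ends are stops. Shutting turns it anticlockwise seen from above. It stays where it is left; friction 0.2 N m (about 3 N at the grip).
- tap_hinge (a point): Point on the lever's vertical hinge axis, 98 mm above the bench, at half the height of the lever's grip.
- tap_grip (a point): Middle of the lever's black grip, 70 mm from the hinge axis, 98 mm above the bench. The grip is a bar 14 mm wide, 16 mm high (90 to 106 mm above the bench) and 62 mm long, reaching from 35 to 97 mm from the axis. The point turns with the lever: its +y axis points outward along the lever, z is up.
- nut (a joint): Turn of the hex nut on its left-hand thread (rad): 0 = hard tight, grows as it is turned clockwise (seen facing the nut, looking inward along the outlet), 2.95 = fully out against the clip; both ends are stops. Starts nearly tight. Anticlockwise only tightens it. It moves outward 18 mm per turn (8.5 mm in all), stays on the stub and where it is left; friction 0.15 N m.
- nut_mid (a point): Centre of the brass hex nut, on the outlet's axis, about 93 mm above the bench. z: outward along the outlet (up and towards the robot); x: square to a pair of flats. Moves with the nut. Nut: 40 mm across flats, 46 across corners, 26 long along z. With the nut tight, the 19 mm stub beyond it ends in a 23 mm clip 22 to 26 mm outward of this point; inward the nut sits on a boss 30 mm across.
- mixing_cup: White open mixing cup, 60 mm across, 46 mm high, standing behind the manifold. Origin: centre of its underside. To be left alone.
- jar: Clear screw-top jar, 34 mm across, 52 mm high, standing behind the manifold. Origin: centre of its underside. To be left alone.
- screwdriver: Screwdriver, 170 mm long, 26 mm thick, lying at the outlet end of the manifold. Origin: below its middle, on the bench. To be left alone.

How it is judged:
By the outcome, as a careful person would: the job done as asked, in the order asked, and still so for the second after the job is handed in, with the robot touching nothing.
It also fails if it takes over 59 s, if anything falls off the work surface, if the arm or the gripper's body presses on something with over 40 N, if the wrist force passes 120 N, or if a joint passes its speed limit or range.

## Robot

A 6-joint arm with a two-finger parallel gripper is mounted at the origin on a cart in front of the work surface, level with it; the furniture and walls round the work are solid. World frame = base frame: x ahead of the robot, y to its left, z up, the work surface at z = 0. Lengths are in m, angles in rad, forces in N, time in s.
With the tool pointing down it reaches from about 0.35 to 0.925 m from the base axis. Payload 6.4 kg.
Tool frame: the origin (TCP) lies between the finger pads; the fingertips stand 8 mm ahead of it and the grasp point (between the pads) lies 11 mm behind it; z points along the fingers, y is the direction in which the jaws open and shut (so a half turn about z gives the same grasp; the last joint's range is limited). The gripper opens to 94 mm and grips with 3 to 60 N. Pads are 16 mm wide; open, the fingers measure 119 mm over their backs; the gripper's body (75 mm by 177 mm) begins 78 mm behind the grasp point.
Start: joints at [-1.42, 0.245, 1.558, -0, 1.339, -0.174], TCP at [0.207, -0.616, 0.213] pointing down, gripper open.
Joint ranges: [-3.13, 3.13], [-1.02, 2.26], [0.13, 2.54], [-0.95, 4.09], [0.21, 2.88], [-2.74, 2.74]. Speed limits (rad/s): [2.57, 2.57, 3.14, 3.14, 3.14, 3.14].

## Interface

Orientations are given as a unit quaternion [x, y, z, w].
In Python, from cell import arm, get_image gives the robot as it stands. The module is installed in compiled form; this text tells all that it offers.
- The arm moves only by the tool jog_arm, never from a script. Its argument "moves" is one flat list of numbers, 6 for each row, row after row: the shift along the tool's x, y, z in cm, then the turn, a rotation vector about the tool's x, y, z in rad. A call has 1 to 5 rows; each row is the pose to reach, as a shift and turn from the pose commanded when the call began, along the tool's axes at that moment; what a row does not reach only later rows make up. A row lasts 1/12 s, in which the tool goes at most 41.7 mm and 7.16 degrees, less where a joint would pass 70% of its speed; a pose out of reach is approached as far as the arm can. A call with a gripper value outside its range is refused whole. "hand" is the finger opening in cm, from 0 to 9.4, set as the call begins (left out, the last holds). The fingers move at their own pace and stop on an object; the grip force is fixed at half the most. Time passes only in rows, so rows that repeat a pose let the fingers close. It gives the time, the measured TCP pose, the force and the opening at its end, in the units of the state.
- arm.observe(): the state, without advancing time (a new reading comes with each control period).
- get_image(name): name is "side" or "top" or "wrist"; returns a dict with "pixels" (400x640x3 uint8, red, green, blue), "camera_matrix" (3x3 intrinsics, pixels), "distortion" ([k1, k2, p1, p2, k3] as OpenCV has them; the pictures are not rectified), "R" (3x3) and "t" (3): a world point X has camera coordinates R X + t. Camera axes: x right, y down, z forward; pixel columns grow to the right and rows downward; lengths in m; the calibration is good to about 2 mm. A picture is of the moment at which its call begins. There is no depth.
- arm.hand_in(): hands the job in, once; it reports no verdict.
The state is a dict: "time": time; "qpos": joint angles; "qvel": joint speeds; "tau": joint torques, N m; "tcp_pos": TCP position; "eef_rot": TCP orientation; "ft_force": force on the tool from outside, world axes, zero at the start; "wrist_torque": the same for the moment, N m; "finger_gap": finger opening in m.
Only numpy, scipy, OpenCV 4.12 (cv2) and the standard library are available. Lean on these libraries where they do the work, as an engineer would, in place of code of your own. Each camera call takes 0.05 s, during which the arm holds its last target.

## Working session

There is one attempt and no reset: what is moved stays moved. The work goes in short steps, Python scripts to look and compute and a tool call to move; the robot and the scene stay as the last step left them, time stands still between calls to the robot, and variables do not carry over. Pictures are saved under pics/ and viewed, and the job is handed in when it is done.

Besides the shell and the picture viewer there is one more tool, called after "Call:" by a JSON object that holds its "fn" and its "kwargs". jog_arm: Moves the arm, as the interface text tells. Its arguments: {"type":"object","properties":{"moves":{"type":"array"},"hand":{"type":"number"}},"required":["moves"]}

```bash
mkdir -p pics; python3 - <<'E'
from cell import arm,get_image
import cv2,numpy as np
for n in ("side","top"):
    d=get_image(n); cv2.imwrite(f"pics/{n}0.png",d["pixels"][:,:,::-1])
    R,t=np.array(d["R"]),np.array(d["t"]); print(n,d["camera_matrix"],d["distortion"],R,-R.T@t)
print(arm.observe())
E
```

```text
side [[444.94765734   0.         318.77354023]
 [  0.         444.94765734 200.21096585]
 [  0.           0.           1.        ]] [0.03648499 0.         0.         0.         0.        ] [[ 0.63027548  0.77629758 -0.01071829]
 [ 0.65788712 -0.54136676 -0.52355187]
 [-0.41223458  0.32293048 -0.85192638]] [0.9158371  0.01690212 0.82380537]
top [[417.82217492   0.         318.09942758]
 [  0.         417.82217492 198.41585628]
 [  0.           0.           1.        ]] [-0.04238495  0.          0.          0.          0.        ] [[-0.09908143 -0.99506608 -0.00513525]
 [-0.97085391  0.09779977 -0.21881016]
 [ 0.2182328  -0.01669445 -0.97575394]] [0.37292866 0.308006   0.92898474]
{'time': 0.1, 'qpos': array([-1.42011878e+00,  2.45711878e-01,  1.55886269e+00, -2.07973112e-05,
        1.33869092e+00, -1.74091856e-01]), 'qvel': array([ 0.00060611, -0.00207805, -0.00276984,  0.00098331,  0.00021667,
        0.00060836]), 'tau': array([-2.44679977e-04, -4.16914630e+01, -3.15524590e+01,  6.86499942e-02,
        3.10091127e-02, -6.11361202e-05]), 'tcp_pos': array([ 0.20733566, -0.61550314,  0.21249205]), 'eef_rot': array([ 9.86843817e-01,  1.61674308e-01, -3.25270418e-07, -8.36478299e-04]), 'ft_force': array([ 0.53253612, -0.08630661,  0.54372814]), 'wrist_torque': array([-0.02029694, -0.00653773, -0.00689857]), 'finger_gap': 0.09405121493521224}
```

View pics/side0.png

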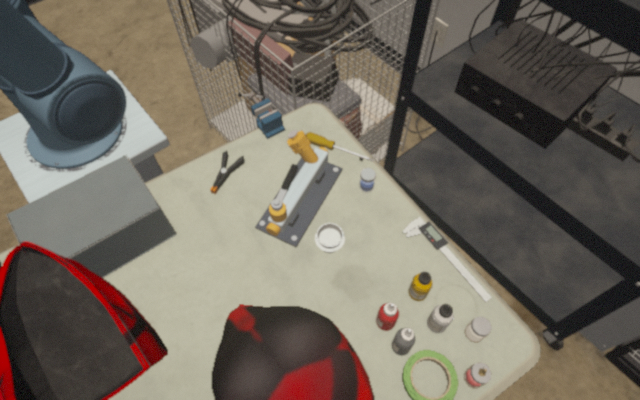

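View pics/top0.png

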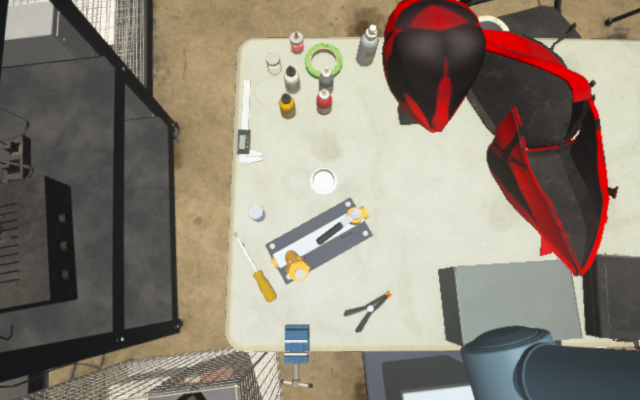

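The top view shows the plate around (270-372, 198-283), with the nut at about (296,268) and the lever grip at about (330,233). I'll enlarge both views.

```bash
python3 - <<'E'
import cv2
a=cv2.imread("pics/top0.png")[185:305,225:385]; cv2.imwrite("pics/top0z.png",cv2.resize(a,None,fx=5,fy=5,interpolation=cv2.INTER_CUBIC))
a=cv2.imread("pics/side0.png")[125:245,240:400]; cv2.imwrite("pics/side0z.png",cv2.resize(a,None,fx=5,fy=5,interpolation=cv2.INTER_CUBIC))
E
```

```text
(no output)
```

View pics/top0z.png

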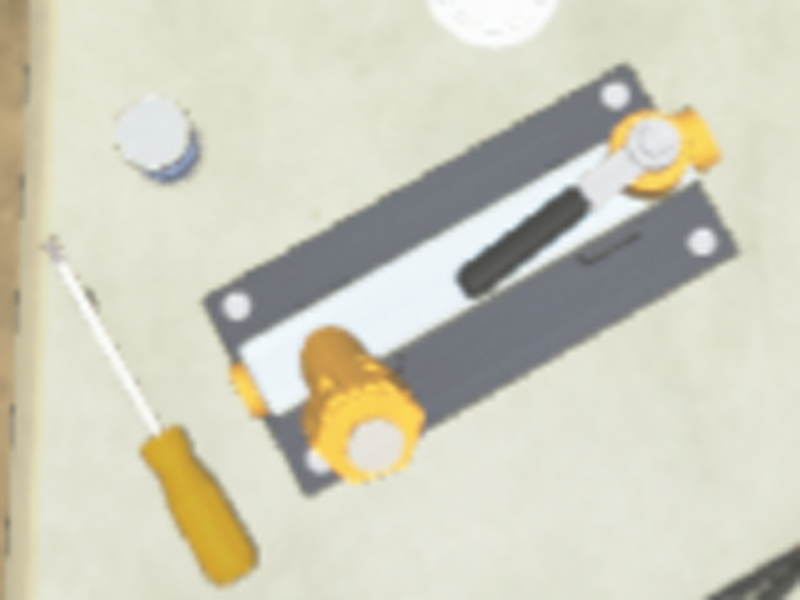

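View pics/side0z.png

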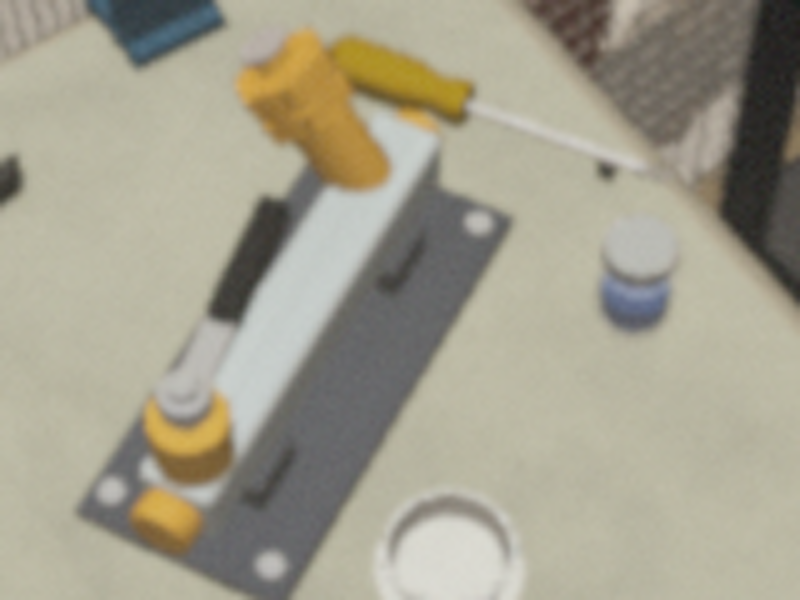

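```bash
cat > h.py <<'E'
import numpy as np,cv2
from cell import arm,get_image
from scipy.spatial.transform import Rotation as Ro
def ray(d,p):
    K=np.array(d["camera_matrix"]);D=np.array(d["distortion"]);R=np.array(d["R"]);t=np.array(d["t"])
    u=cv2.undistortPoints(np.array([[p]],float),K,D)[0,0]
    v=R.T@np.array([u[0],u[1],1]);return -R.T@t,v/np.linalg.norm(v)
def onz(d,p,z):
    c,v=ray(d,p);return c+v*(z-c[2])/v[2]
def tri(a,p,b,q):
    c1,v1=ray(a,p);c2,v2=ray(b,q)
    s=np.linalg.lstsq(np.stack([v1,-v2],1),c2-c1,rcond=None)[0]
    A=c1+s[0]*v1;B=c2+s[1]*v2;return (A+B)/2,np.linalg.norm(A-B)
def proj(d,X):
    return cv2.projectPoints(np.array([X],float),cv2.Rodrigues(np.array(d["R"]))[0],np.array(d["t"]),np.array(d["camera_matrix"]),np.array(d["distortion"]))[0][0,0]
E
python3 - <<'E'
from h import *
np.set_printoptions(precision=4,suppress=True)
T=get_image("top");S=get_image("side")
z=lambda x,y:(225+x/5-.4,185+y/5-.4)
s=lambda x,y:(240+x/5-.4,125+y/5-.4)
A=[onz(T,z(*p),.008) for p in((205,300),(628,63),(738,252),(308,495))]
for a in A:print(a)
print([np.linalg.norm(A[i]-A[(i+1)%4]) for i in range(4)])
c=sum(A)/4
y=(A[0]+A[3]-A[1]-A[2]);y/=np.linalg.norm(y);print("c",c,"y",y,np.degrees(np.arctan2(y[1],y[0])))
for p in((510,217),(80,512)):print("side corner",onz(S,s(*p),.008))
x=np.array([y[1],-y[0],0])
f=lambda v:(np.dot(v-c,x),np.dot(v-c,y),v[2])
# lever screws/hinge cap
h,e=tri(T,z(656,141),S,s(185,390));print("hinge cap",h,e,f(h))
g,e=tri(T,z(523,243),S,s(250,260));print("grip",g,e,f(g))
g2=onz(T,z(523,243),.104);print(g2,f(g2))
k,e=tri(T,z(376,446),S,s(268,46));print("clip",k,e,f(k))
E
```

```text
[0.4865 0.418  0.008 ]
[0.5744 0.2198 0.008 ]
[0.4842 0.1812 0.008 ]
[0.3977 0.3797 0.008 ]
[np.float64(0.21680656411782015), np.float64(0.09814407515811573), np.float64(0.21653533330260877), np.float64(0.09667678395876665)]
c [0.4857 0.2997 0.008 ] y [-0.4024  0.9154  0.    ] 113.73042511959372
side corner [0.4877 0.4194 0.008 ]
side corner [0.4884 0.1836 0.008 ]
hinge cap [0.5209 0.223  0.1053] 0.003051779400088858 (np.float64(0.0013326787223636072), np.float64(-0.08433579547737129), np.float64(0.10532700493200109))
grip [0.4859 0.28   0.1001] 0.002721076964049949 (np.float64(-0.007709380684762977), np.float64(-0.01806305267300998), np.float64(0.1001234831841894))
[0.4848 0.279  0.104 ] (np.float64(-0.009219674418987014), np.float64(-0.018549976674471044), np.float64(0.10399999999999998))
clip [0.4119 0.3457 0.112 ] 0.003977866758826604 (np.float64(-0.0491117468007549), np.float64(0.07184043885935296), np.float64(0.1120110876873302))
```

```bash
python3 - <<'E'
from h import *
np.set_printoptions(precision=3,suppress=True)
T=get_image("top");S=get_image("side");W=get_image("wrist")
cv2.imwrite("pics/w0.png",W["pixels"][:,:,::-1])
print("tcp in top/side",proj(T,[.207,-.616,.213]),proj(S,[.207,-.616,.213]))
for n,a,b in(("box",(452,268),(126,157)),("box2",(578,262),(12,215)),("bagtip",(435,128),(241,318)),("tall bag tip?",(517,112),(30,247)),("bag low",(583,272),(165,352)),("vise",(297,325),(262,102)),("vise2",(297,362),(270,130))):
    print(n,*tri(T,a,S,b))
for n,p in(("vise near",(285,362)),("vise r",(309,325)),("box",(452,268)),("boxR",(578,262))):print(n,onz(T,p,.05),onz(T,p,.1))
q=arm.observe();W=get_image("wrist")
R=np.array(W["R"]);t=np.array(W["t"]);Rt=Ro.from_quat(q["eef_rot"]).as_matrix()
print("wristcam in tool",Rt.T@(-R.T@t-q["tcp_pos"]),"\n",Rt.T@R.T)
E
```

```text
tcp in top/side [847.324 326.497] [-423.655  356.49 ]
box [0.381 0.067 0.239] 0.04545279747362714
box2 [ 0.374 -0.125  0.248] 0.013546795878559252
bagtip [0.673 0.046 0.137] 0.004151335662252527
tall bag tip? [ 0.585 -0.044  0.393] 0.09888767798765895
bag low [ 0.462 -0.17  -0.005] 0.2832874670856249
vise [0.314 0.35  0.125] 0.01557449015955647
vise2 [ 0.228  0.385 -0.073] 0.020764166230969962
vise near [0.243 0.392 0.05 ] [0.251 0.387 0.1  ]
vise r [0.31  0.337 0.05 ] [0.313 0.336 0.1  ]
box [0.393 0.03  0.05 ] [0.392 0.046 0.1  ]
boxR [ 0.377 -0.24   0.05 ] [ 0.377 -0.209  0.1  ]
wristcam in tool [ 0.07   0.001 -0.171] 
 [[-0.    -0.97  -0.243]
 [ 1.    -0.    -0.001]
 [ 0.001 -0.243  0.97 ]]
```

View pics/w0.png

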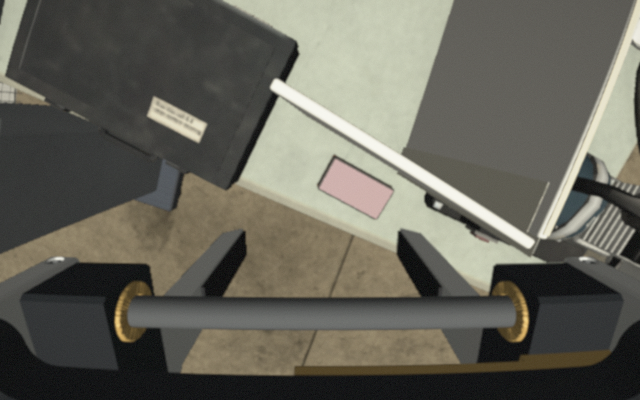

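```bash
python3 - <<'E'
import cv2,numpy as np
a=cv2.imread("pics/top0.png")[0:370,370:640]; b=cv2.imread("pics/side0.png")[90:400,0:390]
a=cv2.resize(a,None,fx=1.5,fy=1.5); b=cv2.resize(b,None,fx=1,fy=1)
o=np.zeros((max(a.shape[0],b.shape[0]),a.shape[1]+b.shape[1],3),np.uint8);o[:a.shape[0],:a.shape[1]]=a;o[:b.shape[0],a.shape[1]:]=b
print(a.shape,o.shape);cv2.imwrite("pics/bags.png",o)
E
```

```text
(555, 405, 3) (555, 795, 3)
```

View pics/bags.png

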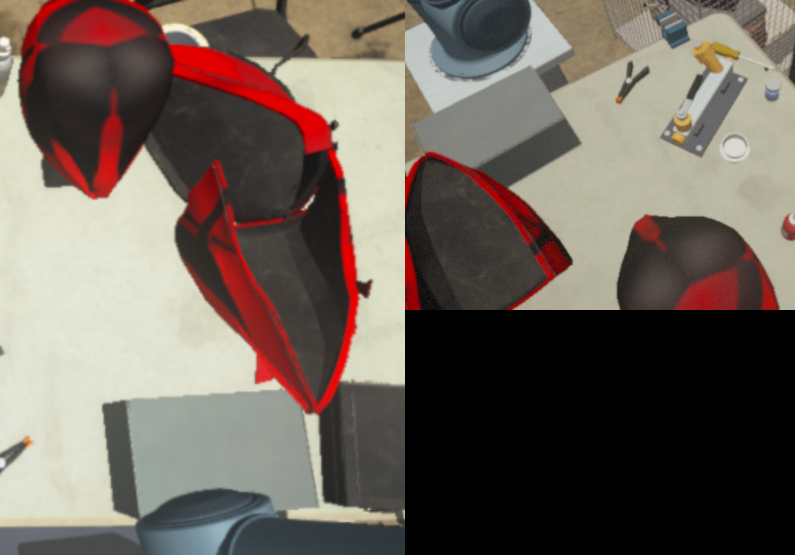

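```bash
python3 - <<'E'
from h import *
np.set_printoptions(precision=3,suppress=True)
T=get_image("top");S=get_image("side")
for n,a,b in(("flapA",(582,272),(25,245)),("flapB",(514.7,108),(165,352)),("bag2",(435,128),(241,318)),
 ("boxNear",(452,268),(175,232)),("boxFar",(455,347),(126,157)),("boxlow?",(578,262),(57,276)),("boxtl",(445,268),(175,232)),
 ):
    print(n,*tri(T,a,S,b))
E
```

```text
flapA [ 0.361 -0.16   0.172] 0.01332120264367955
flapB [ 0.67  -0.069  0.22 ] 0.026117562582207442
bag2 [0.673 0.046 0.137] 0.004151335662252527
boxNear [0.4   0.037 0.032] 0.02655531880143052
boxFar [0.243 0.059 0.101] 0.011145449236857244
boxlow? [ 0.388 -0.173  0.113] 0.052452909382905866
boxtl [0.398 0.043 0.024] 0.013041178391736054
```

The obstacles on the way are a case with standing flaps and a grey box, both about 0.25 m high at most. I'll lift first and pass over them.

Call:
{"fn": "jog_arm", "kwargs": {"moves": [0, 0, -4, 0, 0, 0, 0, 0, -8, 0, 0, 0, 0, 0, -12, 0, 0, 0, 0, 0, -16, 0, 0, 0, 0, 0, -20, 0, 0, 0], "hand": 0}}

```text
time: 0.92
tcp_pos: [0.2074, -0.6156, 0.4156]
eef_rot: [0.987, 0.162, -0.0, 0.0]
ft_force: [0.4, -0.9, 0.0]
finger_gap: 0.064
```

Call:
{"fn": "jog_arm", "kwargs": {"moves": [0, 0, -4, 0, 0, 0, 0, 0, -8, 0, 0, 0, 0, 0, -12, 0, 0, 0, 0, 0, -12, 0, 0, 0]}}

```text
time: 1.25
tcp_pos: [0.2075, -0.6165, 0.5441]
eef_rot: [0.987, 0.162, -0.0, 0.008]
ft_force: [-0.7, 0.3, 0.6]
finger_gap: 0.0374
```

Call:
{"fn": "jog_arm", "kwargs": {"moves": [3.1, -2.6, 0, 0, 0, 0, 6.2, -5.2, 0, 0, 0, 0, 9.3, -7.8, 0, 0, 0, 0, 12.4, -10.4, 0, 0, 0, 0, 15.5, -13, 0, 0, 0, 0]}}

```text
time: 1.67
tcp_pos: [0.3134, -0.4416, 0.5333]
eef_rot: [0.987, 0.161, 0.0, 0.0]
ft_force: [1.3, 0.3, 0.7]
finger_gap: 0.0042
```

Call:
{"fn": "jog_arm", "kwargs": {"moves": [3.1, -2.6, 0, 0, 0, 0, 6.2, -5.2, 0, 0, 0, 0, 9.3, -7.8, 0, 0, 0, 0, 11, -11, 0, 0, 0, 0, 12.5, -14.5, 0, 0, 0, 0]}}

```text
time: 2.08
tcp_pos: [0.3856, -0.2643, 0.5327]
eef_rot: [0.987, 0.162, -0.0, -0.0]
ft_force: [0.4, -0.1, -0.1]
finger_gap: 0.0006
```

Call:
{"fn": "jog_arm", "kwargs": {"moves": [1.4, -3.8, 0, 0, 0, 0, 2.8, -7.6, 0, 0, 0, 0, 4.2, -11.4, 0, 0, 0, 0, 5.6, -15.2, 0, 0, 0, 0, 7, -19, 0, 0, 0, 0]}}

```text
time: 2.5
tcp_pos: [0.3902, -0.0618, 0.5335]
eef_rot: [0.987, 0.161, 0.0, 0.0]
ft_force: [0.5, 0.6, 0.3]
finger_gap: 0.0003
```

```bash
python3 - <<'E'
from h import *
np.set_printoptions(precision=4,suppress=True)
q=arm.observe();R=Ro.from_quat(q["eef_rot"]).as_matrix()
print(q["qpos"],q["tcp_pos"],R[:,0],100*R.T@(np.array([.506,.2954,.15])-q["tcp_pos"]))
E
```

```text
[-0.4463 -0.4281  1.6178  0.0001  1.9508  0.8006] [ 0.3902 -0.0618  0.5335] [0.948  0.3184 0.0008] [ 22.3224 -30.1991  38.3456]
```

Call:
{"fn": "jog_arm", "kwargs": {"moves": [2.4, -3.2, 0, 0, 0, 0, 4.8, -6.4, 0, 0, 0, 0, 7.2, -9.6, 0, 0, 0, 0, 9.6, -12.8, 0, 0, 0, 0, 12, -16, 0, 0, 0, -0.09]}}

```text
time: 2.92
tcp_pos: [0.4533, 0.1285, 0.5336]
eef_rot: [0.978, 0.207, 0.001, 0.0]
ft_force: [-0.9, -0.8, 0.6]
finger_gap: 0.0005
```

```bash
python3 - <<'E'
from h import *
np.set_printoptions(precision=4,suppress=True)
q=arm.observe();R=Ro.from_quat(q["eef_rot"]).as_matrix()
print(q["qpos"],q["tcp_pos"],R[:,0],100*R.T@(np.array([.506,.2954,.15])-q["tcp_pos"]))
E
```

```text
[ 0.035  -0.2445  1.4797 -0.0002  1.9052  1.1891] [0.4533 0.1285 0.5336] [0.9144 0.4048 0.0009] [ 11.5339 -13.1496  38.3592]
```

Call:
{"fn": "jog_arm", "kwargs": {"moves": [2.2, -2.6, 2, 0, 0, 0, 4.4, -5.2, 4, 0, 0, 0, 6.6, -7.8, 6, 0, 0, 0, 8.8, -10.4, 8, 0, 0, 0, 11.5, -13.1, 10, 0, 0, 0]}}

```text
time: 3.33
tcp_pos: [0.5051, 0.2931, 0.4332]
eef_rot: [0.979, 0.206, 0.0, 0.0]
ft_force: [-0.1, -0.4, 0.3]
finger_gap: -0.0
```

Call:
{"fn": "jog_arm", "kwargs": {"moves": [0, 0, 4, 0, 0, 0, 0, 0, 8, 0, 0, 0, 0, 0, 12, 0, 0, 0, 0, 0, 16, 0, 0, 0, 0, 0, 19, 0, 0, 0]}}

```text
time: 3.75
tcp_pos: [0.5038, 0.291, 0.2401]
eef_rot: [0.979, 0.206, -0.002, 0.0]
ft_force: [-0.7, -0.6, -0.6]
finger_gap: 0.0008
```

```bash
python3 - <<'E'
from h import *
np.set_printoptions(precision=4,suppress=True)
q=arm.observe();R=Ro.from_quat(q["eef_rot"]).as_matrix()
print(q["qpos"],q["tcp_pos"],R[:,0],100*R.T@(np.array([.506,.2954,.096])-q["tcp_pos"]))
W=get_image("wrist");cv2.imwrite("pics/w1.png",W["pixels"][:,:,::-1])
E
```

```text
[ 0.329   0.0674  1.7077 -0.      1.3702  1.4847] [0.5038 0.291  0.2401] [ 0.9151  0.4032 -0.0037] [ 0.4326 -0.3149 14.407 ]
```

View pics/w1.png

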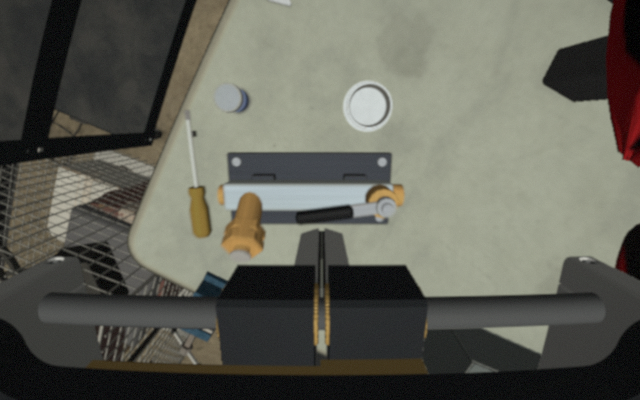

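The wrist view shows the lever grip at (326,214), its hinge cap at (387,208), the nut at (243,238) and the plate square to the tool. I'll cross-check the lever from here.

```bash
python3 - <<'E'
from h import *
np.set_printoptions(precision=4,suppress=True)
W=get_image("wrist")
for n,p,z in(("hinge",(387,208),.108),("gripfar",(298,217),.1),("gripnear",(352,211),.1),("pl1",(229,154),.008),("pl2",(390,153),.008),("plnear",(391,223),.008)):print(n,onz(W,p,z))
q=arm.observe()
print(proj(W,q["tcp_pos"]+[0,0,-.008]))
E
```

```text
hinge [0.5177 0.2248 0.108 ]
gripfar [0.4705 0.3023 0.1   ]
gripnear [0.4989 0.2539 0.1   ]
pl1 [0.4835 0.4118 0.008 ]
pl2 [0.568  0.2227 0.008 ]
plnear [0.4841 0.1785 0.008 ]
[320.3496 243.4795]
```

Call:
{"fn": "jog_arm", "kwargs": {"moves": [0.2, -0.2, 4, 0, 0, 0, 0.4, -0.3, 8, 0, 0, 0, 0.4, -0.3, 11, 0, 0, 0, 0.4, -0.3, 13, 0, 0, 0, 0.4, -0.3, 14.2, 0, 0, 0]}}

```text
time: 4.27
tcp_pos: [0.508, 0.2957, 0.1016]
eef_rot: [0.979, 0.206, -0.0, 0.0]
ft_force: [-0.5, -0.3, 0.1]
finger_gap: 0.0004
```

```bash
cat > plan.py <<'E'
from h import *
np.set_printoptions(precision=2,suppress=True)
H=np.array([.5195,.2230]);ym=np.array([-.4024,.9154]);xm=np.array([.9154,.4024])
def tgt(th,off=.015,r=.070,z=.096):
    L=H+r*(-np.sin(th)*xm+np.cos(th)*ym); n=np.cos(th)*xm+np.sin(th)*ym
    return np.r_[L+off*n,z]
q=arm.observe();R=Ro.from_quat(q["eef_rot"]).as_matrix()
yaw0=np.arctan2(R[1,0],R[0,0])
print(q["tcp_pos"],q["ft_force"],"yaw-manifold",yaw0-np.arctan2(.4024,.9154))
import sys
for th in np.array(eval(sys.argv[1])):
    print(round(th,2),100*R.T@(tgt(th)-q["tcp_pos"]),"rz",-(th-(yaw0-np.arctan2(.4024,.9154))))
E
python3 plan.py "[.12,.22,.32,.42,.52,.62]"
```

```text
[0.51 0.3  0.1 ] [-0.52 -0.3   0.15] yaw-manifold 0.0005888233809046017
0.12 [-1.22 -0.01  0.56] rz -0.1194111766190954
0.22 [-1.93 -0.04  0.56] rz -0.2194111766190954
0.32 [-2.65 -0.    0.56] rz -0.3194111766190954
0.42 [-3.35  0.11  0.56] rz -0.4194111766190954
0.52 [-4.05  0.29  0.56] rz -0.5194111766190954
0.62 [-4.72  0.55  0.56] rz -0.6194111766190954
```

Call:
{"fn": "jog_arm", "kwargs": {"moves": [-0.7, 0, 0.1, 0, 0, -0.1, -1.2, 0, 0.2, 0, 0, -0.12, -1.9, 0, 0.2, 0, 0, -0.22, -2.65, 0, 0.2, 0, 0, -0.32, -3.35, 0.1, 0.2, 0, 0, -0.42]}}

```text
time: 4.68
tcp_pos: [0.4799, 0.2824, 0.1031]
eef_rot: [0.913, 0.407, 0.004, -0.0]
ft_force: [3.2, 2.5, -2.0]
finger_gap: 0.0004
```

```bash
python3 plan.py "[.42,.52,.62,.72,.82,.92]"
```

```text
[0.48 0.28 0.1 ] [ 3.18  2.53 -2.  ] yaw-manifold 0.42380436257009346
0.42 [-0.24 -0.08  0.71] rz 0.003804362570093478
0.52 [-0.95 -0.2   0.71] rz -0.09619563742990656
0.62 [-1.66 -0.25  0.7 ] rz -0.19619563742990653
0.72 [-2.38 -0.22  0.7 ] rz -0.2961956374299065
0.82 [-3.09 -0.13  0.69] rz -0.3961956374299065
0.92 [-3.78  0.04  0.69] rz -0.4961956374299066
```

Call:
{"fn": "jog_arm", "kwargs": {"moves": [-0.7, -0.1, 0.3, 0, 0, -0.1, -1.4, -0.15, 0.5, 0, 0, -0.2, -2.1, -0.15, 0.5, 0, 0, -0.3, -2.8, -0.05, 0.5, 0, 0, -0.4, -3.5, 0.1, 0.5, 0, 0, -0.5]}}

```text
time: 5.1
tcp_pos: [0.4572, 0.2561, 0.0987]
eef_rot: [0.784, 0.62, 0.004, 0.001]
ft_force: [0.8, 3.0, 0.8]
finger_gap: 0.0006
```

```bash
python3 plan.py "[.92,1.02,1.12,1.22,1.32,1.42]"
```

```text
[0.46 0.26 0.1 ] [0.77 3.01 0.79] yaw-manifold 0.923768316669484
0.92 [-0.25 -0.17  0.26] rz 0.003768316669483962
1.02 [-0.96 -0.29  0.26] rz -0.09623168333051602
1.12 [-1.67 -0.34  0.26] rz -0.1962316833305161
1.22 [-2.39 -0.31  0.25] rz -0.29623168333051597
1.32 [-3.1  -0.22  0.25] rz -0.39623168333051606
1.42 [-3.79 -0.05  0.25] rz -0.4962316833305159
```

Call:
{"fn": "jog_arm", "kwargs": {"moves": [-0.7, -0.1, 0.1, 0, 0, -0.1, -1.4, -0.2, 0.1, 0, 0, -0.2, -2.1, -0.2, 0.1, 0, 0, -0.3, -2.8, -0.1, 0.1, 0, 0, -0.4, -3.5, 0, 0.1, 0, 0, -0.5]}}

```text
time: 5.52
tcp_pos: [0.4494, 0.2218, 0.0977]
eef_rot: [0.607, 0.795, 0.004, 0.002]
ft_force: [0.8, 3.8, 0.1]
finger_gap: 0.0004
```

```bash
python3 plan.py "[1.42,1.47,1.52,1.57,1.62]"
```

```text
[0.45 0.22 0.1 ] [0.82 3.76 0.14] yaw-manifold 1.4236608795616301
1.42 [-0.2  -0.21  0.17] rz 0.0036608795616301926
1.47 [-0.56 -0.27  0.16] rz -0.04633912043836985
1.52 [-0.91 -0.32  0.16] rz -0.0963391204383699
1.57 [-1.27 -0.35  0.16] rz -0.14633912043836994
1.62 [-1.62 -0.37  0.16] rz -0.19633912043836999
```

Now I'll approach the stop slowly.

Call:
{"fn": "jog_arm", "kwargs": {"moves": [-0.4, -0.1, 0, 0, 0, -0.05, -0.7, -0.1, 0, 0, 0, -0.1, -0.9, -0.1, 0, 0, 0, -0.13, -1.1, -0.1, 0, 0, 0, -0.15, -1.1, -0.1, 0, 0, 0, -0.15]}}

```text
time: 5.93
tcp_pos: [0.4503, 0.2107, 0.0967]
eef_rot: [0.547, 0.837, 0.002, 0.001]
ft_force: [-0.5, 4.8, 2.7]
finger_gap: 0.0004
```

Call:
{"fn": "jog_arm", "kwargs": {"moves": [-0.15, 0, 0, 0, 0, 0, -0.3, 0, 0, 0, 0, 0, -0.3, 0, 0, 0, 0, 0]}}

```text
time: 6.18
tcp_pos: [0.4504, 0.2104, 0.0966]
eef_rot: [0.548, 0.837, 0.004, -0.002]
ft_force: [-6.0, 15.1, 9.2]
finger_gap: 0.0006
```

The force rose to about 18 N with no motion, so the lever is at its stop. I'll back off, lift and check.

Call:
{"fn": "jog_arm", "kwargs": {"moves": [1, 0, 0, 0, 0, 0, 2.5, 0, 0, 0, 0, 0, 2.5, 0, -4, 0, 0, 0, 2.5, 0, -8, 0, 0, 0, 2.5, 0, -12, 0, 0, 0], "hand": 8}}

```text
time: 6.6
tcp_pos: [0.4392, 0.2297, 0.2156]
eef_rot: [0.547, 0.837, -0.001, 0.0]
ft_force: [1.2, -0.2, 0.2]
finger_gap: 0.0302
```

```bash
python3 - <<'E'
from h import *
np.set_printoptions(precision=4,suppress=True)
q=arm.observe();print(q["qpos"],q["tcp_pos"])
for n in("top","wrist"):
    d=get_image(n);cv2.imwrite(f"pics/{n}2.png",d["pixels"][:,:,::-1])
d=cv2.imread("pics/top2.png")[185:305,225:385];cv2.imwrite("pics/top2z.png",cv2.resize(d,None,fx=5,fy=5,interpolation=cv2.INTER_CUBIC))
E
```

```text
[ 0.2535 -0.1259  1.9421 -0.0015  1.3263 -0.1598] [0.4392 0.2297 0.2156]
```

View pics/top2z.png

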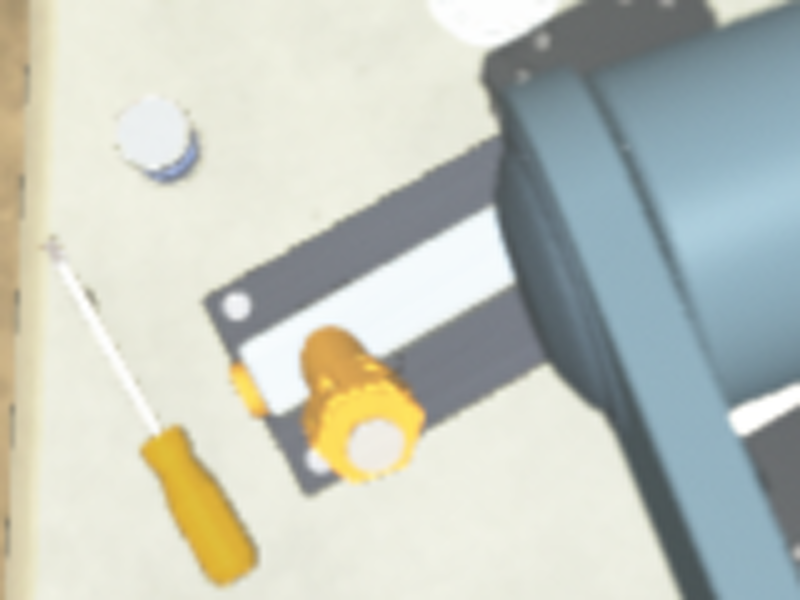

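View pics/wrist2.png

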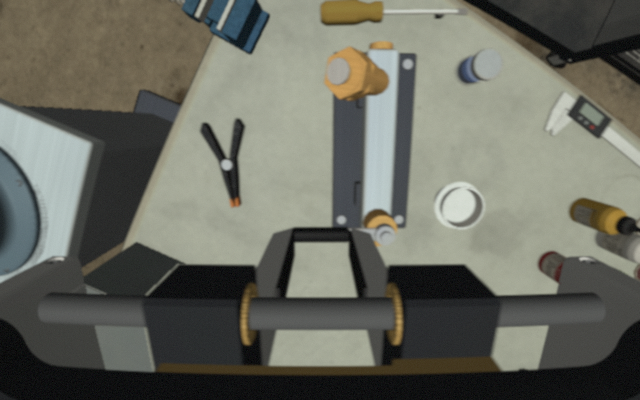

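```bash
python3 - <<'E'
import cv2,numpy as np
o=np.zeros((600,800,3),np.uint8)
a=cv2.resize(cv2.imread("pics/top2.png")[310:390,260:340],None,fx=5,fy=5);o[:400,:400]=a
a=cv2.resize(cv2.imread("pics/wrist2.png")[0:70,165:285],None,fx=3.3,fy=3.3);o[:a.shape[0],400:400+a.shape[1]]=a
a=cv2.resize(cv2.imread("pics/side0.png")[85:145,235:305],None,fx=5,fy=5);o[300:600,400:750]=a
cv2.imwrite("pics/vise.png",o)
E
```

```text
(no output)
```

View pics/vise.png

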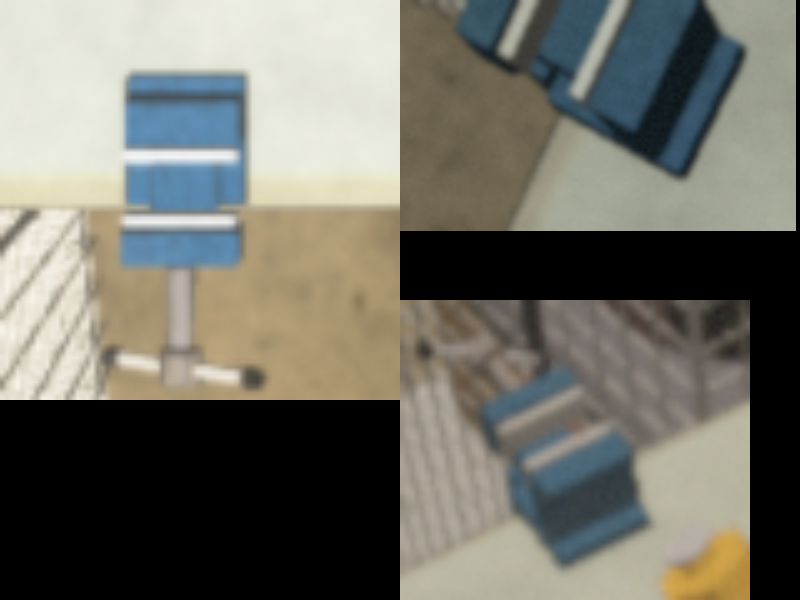

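```bash
python3 - <<'E'
from h import *
np.set_printoptions(precision=3,suppress=True)
T=get_image("top");S=get_image("side")
print(tri(T,(307.4,341.4),S,(281.4,109.8)),tri(T,(307.4,341.4),S,(260,118)),tri(T,(285,341.4),S,(260,118)),tri(T,(285,341.4),S,(281.4,109.8)))
print(onz(T,(285,324),0),onz(T,(309,324),0))
q=arm.observe();R=Ro.from_quat(q["eef_rot"]).as_matrix()
print(100*R.T@(np.array([.358,.3206,.1985])-q["tcp_pos"]))
E
```

```text
(array([0.296, 0.366, 0.071]), np.float64(0.05487106796262997)) (array([0.279, 0.346, 0.046]), np.float64(0.004109373328761)) (array([0.272, 0.373, 0.028]), np.float64(0.03858587544628182)) (array([0.286, 0.395, 0.044]), np.float64(0.014634323620542473))
[0.313 0.39  0.   ] [0.308 0.339 0.   ]
[11.627 -3.937  1.702]
```

Call:
{"fn": "jog_arm", "kwargs": {"moves": [2.3, -0.8, -1, -0.12, 0, 0, 4.6, -1.6, -1, -0.24, 0, 0, 7, -2.4, 0, -0.36, 0, 0, 9.3, -3.2, 0.5, -0.48, 0, 0, 11.6, -3.9, 1.7, -0.6, 0, 0], "hand": 9.4}}

```text
time: 7.22
tcp_pos: [0.3568, 0.3207, 0.1969]
eef_rot: [0.522, 0.799, 0.25, 0.163]
ft_force: [0.8, 0.2, -0.6]
finger_gap: 0.0795
```

Call:
{"fn": "jog_arm", "kwargs": {"moves": [0, 0, 0, -0.01, 0, -0.12, 0, 0, 0, -0.01, 0, -0.24, 0, 0, 0, -0.01, 0, -0.36, 0, 0, 0, -0.01, 0, -0.48, 0, 0, 0, -0.01, 0, -0.6]}}

```text
time: 7.63
tcp_pos: [0.3562, 0.3198, 0.1946]
eef_rot: [0.259, 0.919, 0.191, 0.229]
ft_force: [-0.3, 0.8, 0.2]
finger_gap: 0.0937
```

Call:
{"fn": "jog_arm", "kwargs": {"moves": [0, 0, 0, 0, 0, -0.12, 0, 0, 0, 0, 0, -0.24, 0, 0, 0, 0, 0, -0.36, 0, 0, 0, 0, 0, -0.48, 0, 0, 0, 0, 0, -0.6]}}

```text
time: 8.05
tcp_pos: [0.3564, 0.3196, 0.1946]
eef_rot: [-0.024, 0.954, 0.114, 0.276]
ft_force: [-0.1, 0.8, -0.4]
finger_gap: 0.0944
```

```bash
python3 - <<'E'
from h import *
np.set_printoptions(precision=4,suppress=True)
q=arm.observe();print(q["qpos"],q["tcp_pos"]);R=Ro.from_quat(q["eef_rot"]).as_matrix();print(R)
d=get_image("wrist");cv2.imwrite("pics/w3.png",d["pixels"][:,:,::-1])
E
```

```text
[ 0.5313 -0.538   2.3792 -0.1004  0.7003 -1.0326] [0.3564 0.3196 0.1946]
[[-0.8471 -0.1083  0.5204]
 [ 0.0175  0.9728  0.2309]
 [-0.5312  0.2046 -0.8222]]
```

View pics/w3.png

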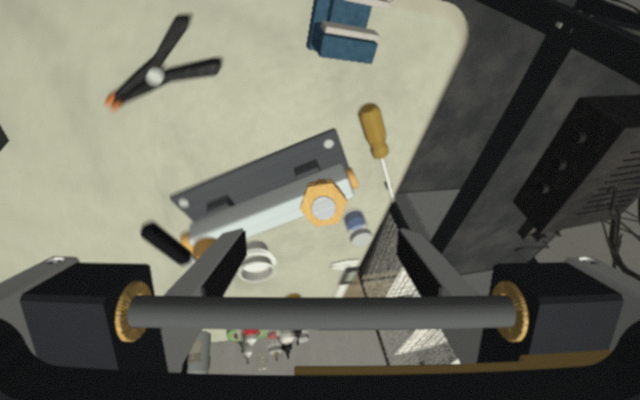

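```bash
python3 - <<'E'
from h import *
np.set_printoptions(precision=4,suppress=True)
a=cv2.imread("pics/w3.png")[165:240,280:380]; cv2.imwrite("pics/w3z.png",cv2.resize(a,None,fx=8,fy=8,interpolation=cv2.INTER_CUBIC))
W=get_image("wrist");T=get_image("top")
print("clip",tri(W,(324,208),T,(225+376/5-.4,185+446/5-.4)))
E
```

```text
clip (array([0.4107, 0.3442, 0.1129]), np.float64(0.0007109637954682614))
```

View pics/w3z.png

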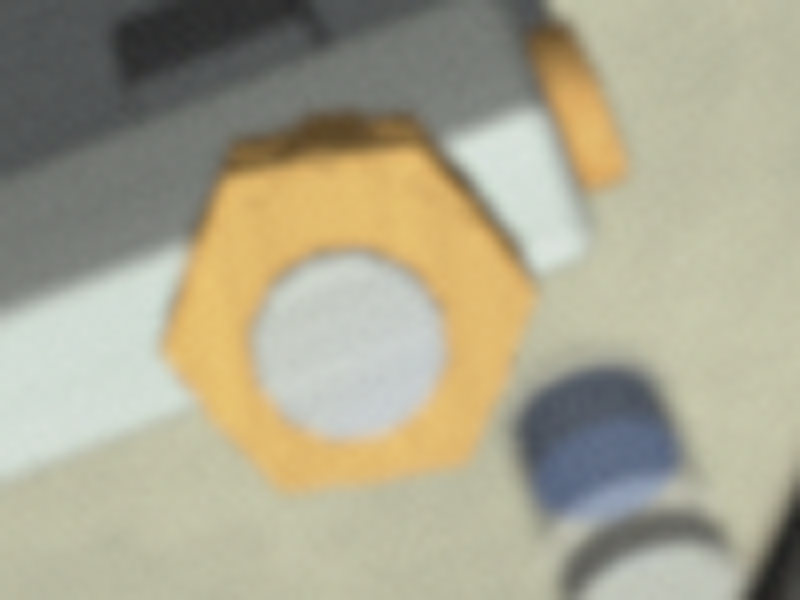

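```bash
cat > nut.py <<'E'
from h import *
np.set_printoptions(precision=4,suppress=True)
o=np.array([-.574*.9154,-.574*.4024,.819]);o/=np.linalg.norm(o)
ym=np.array([-.4024,.9154,0]);ex=np.cross(ym,o)  # ex,ym,o right-handed
mid=np.array([.425,.350,.092])
def onplane(d,p,P):
    c,v=ray(d,p);return c+v*(np.dot(P-c,o)/np.dot(v,o))
def toface(p,z=8,off=(280,165)):return (off[0]+p[0]/z-.4,off[1]+p[1]/z-.4)
E
python3 - <<'E'
from nut import *
W=get_image("wrist")
cs=[(228,162),(420,140),(540,293),(468,462),(285,490),(165,345)]
P=[onplane(W,toface(c),mid+.0135*o) for c in cs]
C=sum(P)/6
for i in range(6):
    d=P[i]-C;e=P[(i+1)%6]-P[i]
    print("r",np.linalg.norm(d),"corner ang",np.degrees(np.arctan2(d@ym,d@ex))%60,"edge",np.degrees(np.arctan2(e@ym,e@ex))%60)
print("C",C,"mid est",C-.0135*o)
q=arm.observe();R=Ro.from_quat(q["eef_rot"]).as_matrix()
print("tool y angle",np.degrees(np.arctan2(R[:,1]@ym,R[:,1]@ex)),"x",np.degrees(np.arctan2(R[:,0]@ym,R[:,0]@ex)),"z.o",R[:,2]@o)
E
```

```text
r 0.023761019750517826 corner ang 16.206900624189757 edge 15.149440462405181
r 0.022895003961179213 corner ang 17.904004600564775 edge 16.6083583384715
r 0.022728455850396005 corner ang 16.010363573057802 edge 16.97748279872002
r 0.02301514653852401 corner ang 16.68366831628661 edge 17.620328281067017
r 0.023081979572091557 corner ang 18.259864245954674 edge 16.674907643065012
r 0.022562761708106987 corner ang 17.304556426596733 edge 19.265283510083833
C [0.4173 0.3474 0.1028] mid est [0.4244 0.3505 0.0917]
tool y angle 68.57683745908996 x 158.57700750706354 z.o -0.9999878651688081
```

Hex corners sit at about 17° (mod 60) with a corner radius of 23 mm, which matches the spec. I'll turn the jaws −0.67 rad onto a pair of flats and then recompute.

Call:
{"fn": "jog_arm", "kwargs": {"moves": [0, 0, 0, 0, 0, -0.12, 0, 0, 0, 0, 0, -0.24, 0, 0, 0, 0, 0, -0.36, 0, 0, 0, 0, 0, -0.48, 0, 0, 0, 0, 0, -0.6]}}

```text
time: 8.67
tcp_pos: [0.3571, 0.3202, 0.1964]
eef_rot: [-0.303, 0.905, 0.028, 0.298]
ft_force: [-0.2, -0.3, 0.7]
finger_gap: 0.0939
```

Call:
{"fn": "jog_arm", "kwargs": {"moves": [0, 0, 0, 0, 0, -0.07, 0, 0, 0, 0, 0, -0.07]}}

```text
time: 8.83
tcp_pos: [0.3571, 0.3202, 0.1965]
eef_rot: [-0.333, 0.894, 0.019, 0.299]
ft_force: [-0.1, 0.1, -0.4]
finger_gap: 0.0938
```

```bash
cat > go.py <<'E'
from nut import *
import sys
q=arm.observe();R=Ro.from_quat(q["eef_rot"]).as_matrix()
mid=np.array([.4245,.3502,.0918])
print("q",q["qpos"],"tcp",q["tcp_pos"],"F",q["ft_force"],"M",q["wrist_torque"],"gap",q["finger_gap"])
print("tool y angle",np.degrees(np.arctan2(R[:,1]@ym,R[:,1]@ex)),"z.o",R[:,2]@o, "off-axis: z vs -o in tool",R.T@-o)
for d in(.06,-.005):print(d,100*R.T@(mid+d*o-q["tcp_pos"]))
E
python3 go.py
```

```text
q [ 0.5313 -0.5391  2.3772 -0.0999  0.7005 -1.696 ] tcp [0.3571 0.3202 0.1965] F [-0.0976  0.1038 -0.4121] M [ 0.0394  0.1567 -0.012 ] gap 0.09384267893626355
tool y angle 107.06944527765314 z.o -0.9999927657913037 off-axis: z vs -o in tool [-0.002  -0.0033  1.    ]
0.06 [-0.0563  0.0021  6.8045]
-0.005 [-0.069  -0.0191 13.3044]
```

Call:
{"fn": "jog_arm", "kwargs": {"moves": [-0.1, 0, 3, 0, 0, 0, -0.1, 0, 6, 0, 0, 0, -0.1, 0, 8.5, 0, 0, 0, -0.1, 0, 10, 0, 0, 0, -0.1, 0, 11, 0, 0, 0]}}

```text
time: 9.25
tcp_pos: [0.4151, 0.3461, 0.1048]
eef_rot: [-0.332, 0.895, 0.019, 0.298]
ft_force: [-0.8, -0.8, -0.5]
finger_gap: 0.0941
```

```bash
python3 go.py; python3 -c "
from h import *
d=get_image('wrist');cv2.imwrite('pics/w4.png',d['pixels'][:,:,::-1])"
```

```text
q [ 0.5127 -0.1641  2.2971 -0.1358  0.4084 -1.6598] tcp [0.4151 0.3461 0.1048] F [-0.8032 -0.7906 -0.4671] M [0.0259 0.1668 0.0238] gap 0.094050294774523
tool y angle 106.89599988557961 z.o -0.9999811515988155 off-axis: z vs -o in tool [-0.0048 -0.0038  1.    ]
0.06 [-0.0687 -0.0146 -4.3525]
-0.005 [-0.1001 -0.0393  2.1474]
```

View pics/w4.png

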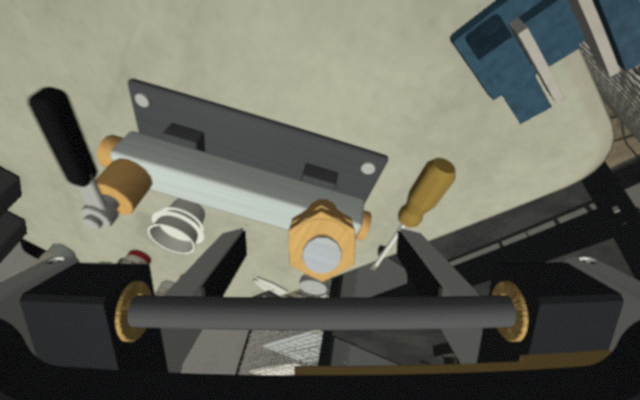

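The nut's flats (vertical edges at x≈290 and 354) line up with the jaws, and the lever stands crosswise. I'll insert the rest and close.

Call:
{"fn": "jog_arm", "kwargs": {"moves": [-0.1, 0, 1, 0, 0, 0, -0.1, 0, 1.8, 0, 0, 0, -0.1, 0, 2.2, 0, 0, 0, -0.1, 0, 2.2, 0, 0, 0]}}

```text
time: 9.63
tcp_pos: [0.4273, 0.3521, 0.0893]
eef_rot: [-0.333, 0.894, 0.019, 0.299]
ft_force: [-0.0, -0.2, 0.5]
finger_gap: 0.0938
```

Call:
{"fn": "jog_arm", "kwargs": {"moves": [0, 0, 0, 0, 0, 0, 0, 0, 0, 0, 0, 0, 0, 0, 0, 0, 0, 0, 0, 0, 0, 0, 0, 0, 0, 0, 0, 0, 0, 0], "hand": 2}}

```text
time: 10.05
tcp_pos: [0.4276, 0.3524, 0.0904]
eef_rot: [-0.333, 0.894, 0.019, 0.3]
ft_force: [1.0, -0.1, 0.5]
finger_gap: 0.0641
```

Call:
{"fn": "jog_arm", "kwargs": {"moves": [0, 0, 0, 0, 0, 0, 0, 0, 0, 0, 0, 0, 0, 0, 0, 0, 0, 0, 0, 0, 0, 0, 0, 0]}}

```text
time: 10.38
tcp_pos: [0.4274, 0.3526, 0.09]
eef_rot: [-0.333, 0.894, 0.019, 0.299]
ft_force: [-2.2, 1.1, 1.6]
finger_gap: 0.0398
```

```bash
python3 go.py
```

```text
q [ 0.5112 -0.0947  2.2714 -0.148   0.3609 -1.6513] tcp [0.4274 0.3526 0.09  ] F [-2.1895  1.1098  1.6215] M [0.1125 0.2638 0.1925] gap 0.039813508127455904
tool y angle 107.11797408999743 z.o -0.9999926295816904 off-axis: z vs -o in tool [-0.0007 -0.0038  1.    ]
0.06 [ 0.2164 -0.0195 -6.352 ]
-0.005 [ 0.2119 -0.044   0.1479]
```

The gap of 39.8 mm shows it is on the flats, but the TCP is about 2 mm off axis in tool x. I'll open slightly, recentre and re-close.

Call:
{"fn": "jog_arm", "kwargs": {"moves": [0, 0, 0, 0, 0, 0, 0, 0, 0, 0, 0, 0, 0.2, 0, 0.1, 0, 0, 0, 0.2, 0, 0.1, 0, 0, 0, 0.2, 0, 0.1, 0, 0, 0], "hand": 4.8}}

```text
time: 10.8
tcp_pos: [0.4268, 0.3512, 0.0878]
eef_rot: [-0.333, 0.894, 0.019, 0.299]
ft_force: [0.0, 0.2, -0.2]
finger_gap: 0.0482
```

```bash
python3 go.py
```

```text
q [ 0.5093 -0.0931  2.275  -0.1488  0.3564 -1.6521] tcp [0.4268 0.3512 0.0878] F [ 0.0484  0.1717 -0.1544] M [0.0111 0.1509 0.0294] gap 0.04815071103220531
tool y angle 107.12952081647295 z.o -0.9999937251402603 off-axis: z vs -o in tool [-0.0015 -0.0032  1.    ]
0.06 [-0.0191  0.0138 -6.4702]
-0.005 [-0.0287 -0.0072  0.0298]
```

Call:
{"fn": "jog_arm", "kwargs": {"moves": [0, 0, 0, 0, 0, 0, 0, 0, 0, 0, 0, 0, 0, 0, 0, 0, 0, 0, 0, 0, 0, 0, 0, 0], "hand": 2}}

```text
time: 11.13
tcp_pos: [0.4267, 0.3516, 0.0881]
eef_rot: [-0.334, 0.894, 0.019, 0.299]
ft_force: [-1.6, 3.5, 1.3]
finger_gap: 0.0399
```

```bash
python3 go.py
```

```text
q [ 0.5099 -0.0933  2.2747 -0.1484  0.3564 -1.6523] tcp [0.4267 0.3516 0.0881] F [-1.5569  3.503   1.3019] M [0.3385 0.3981 0.4047] gap 0.03990449558293356
tool y angle 107.15065404996977 z.o -0.9999931905538492 off-axis: z vs -o in tool [-0.0009 -0.0036  1.    ]
0.06 [ 0.0115 -0.0149 -6.454 ]
-0.005 [ 0.0058 -0.0382  0.046 ]
```

Call:
{"fn": "jog_arm", "kwargs": {"moves": [0, 0, -0.02, 0, 0, 0.08, 0, 0, -0.05, 0, 0, 0.17, 0, 0, -0.07, 0, 0, 0.26, 0, 0, -0.1, 0, 0, 0.35, 0, 0, -0.13, 0, 0, 0.44]}}

```text
time: 11.55
tcp_pos: [0.426, 0.3513, 0.0891]
eef_rot: [-0.129, 0.945, 0.084, 0.288]
ft_force: [-2.1, 2.4, -0.8]
finger_gap: 0.0397
```

```bash
python3 go.py
```

```text
q [ 0.5101 -0.0977  2.2762 -0.1478  0.3592 -1.2089] tcp [0.426  0.3513 0.0891] F [-2.1474  2.3902 -0.7626] M [0.2782 0.3433 0.4187] gap 0.03968073951162994
tool y angle 81.71227222491265 z.o -0.999993422172577 off-axis: z vs -o in tool [-0.0023 -0.0028  1.    ]
0.06 [ 0.0018 -0.0167 -6.3247]
-0.005 [-0.0133 -0.0347  0.1753]
```

Call:
{"fn": "jog_arm", "kwargs": {"moves": [0, 0, -0.03, 0, 0, 0.1, 0, 0, -0.06, 0, 0, 0.2, 0, 0, -0.09, 0, 0, 0.3, 0, 0, -0.12, 0, 0, 0.4, 0, 0, -0.14, 0, 0, 0.5]}}

```text
time: 11.97
tcp_pos: [0.4253, 0.3509, 0.0902]
eef_rot: [0.109, 0.948, 0.153, 0.258]
ft_force: [-1.3, 2.0, 1.3]
finger_gap: 0.0396
```

Call:
{"fn": "jog_arm", "kwargs": {"moves": [0, 0, -0.03, 0, 0, 0.1, 0, 0, -0.06, 0, 0, 0.2, 0, 0, -0.09, 0, 0, 0.3, 0, 0, -0.12, 0, 0, 0.4, 0, 0, -0.14, 0, 0, 0.5]}}

```text
time: 12.38
tcp_pos: [0.4246, 0.3505, 0.0914]
eef_rot: [0.341, 0.891, 0.212, 0.212]
ft_force: [-2.6, 0.8, 0.5]
finger_gap: 0.0399
```

Call:
{"fn": "jog_arm", "kwargs": {"moves": [0, 0, -0.03, 0, 0, 0.1, 0, 0, -0.06, 0, 0, 0.2, 0, 0, -0.09, 0, 0, 0.3, 0, 0, -0.12, 0, 0, 0.4, 0, 0, -0.14, 0, 0, 0.5]}}

```text
time: 12.8
tcp_pos: [0.4237, 0.3501, 0.0925]
eef_rot: [0.55, 0.779, 0.258, 0.153]
ft_force: [-2.5, 1.0, 2.2]
finger_gap: 0.0399
```

```bash
python3 go.py
```

```text
q [ 0.5106 -0.1119  2.281  -0.1452  0.3689  0.289 ] tcp [0.4237 0.3501 0.0925] F [-2.4865  1.0473  2.2447] M [0.083  0.4058 0.3328] gap 0.039853588819721814
tool y angle -4.255406129701305 z.o -0.999993253343249 off-axis: z vs -o in tool [-0.0027  0.0025  1.    ]
0.06 [-0.0076  0.0072 -5.9046]
-0.005 [-0.0254  0.0232  0.5953]
```

Call:
{"fn": "jog_arm", "kwargs": {"moves": [0, 0, -0.03, 0, 0, 0.1, 0, 0, -0.06, 0, 0, 0.2, 0, 0, -0.09, 0, 0, 0.3, 0, 0, -0.12, 0, 0, 0.4, 0, 0, -0.14, 0, 0, 0.5]}}

```text
time: 13.22
tcp_pos: [0.423, 0.3498, 0.0936]
eef_rot: [0.726, 0.619, 0.288, 0.085]
ft_force: [-3.9, 1.6, 1.4]
finger_gap: 0.0395
```

Call:
{"fn": "jog_arm", "kwargs": {"moves": [0, 0, -0.02, 0, 0, 0.08, 0, 0, -0.04, 0, 0, 0.15, 0, 0, -0.06, 0, 0, 0.22, 0, 0, -0.07, 0, 0, 0.26, 0, 0, -0.09, 0, 0, 0.3]}}

```text
time: 13.63
tcp_pos: [0.4225, 0.3496, 0.0944]
eef_rot: [0.81, 0.505, 0.297, 0.041]
ft_force: [-2.7, 2.5, -0.5]
finger_gap: 0.0394
```

```bash
python3 go.py
```

```text
q [ 0.511  -0.1197  2.2836 -0.1437  0.3742  1.0847] tcp [0.4225 0.3496 0.0944] F [-2.7066  2.5071 -0.5062] M [0.0032 0.4414 0.4699] gap 0.039414094927892086
tool y angle -49.92547705093667 z.o -0.999992975989012 off-axis: z vs -o in tool [-0.0002  0.0037  1.    ]
0.06 [-0.001   0.0161 -5.6703]
-0.005 [-0.0021  0.0405  0.8296]
```

Call:
{"fn": "jog_arm", "kwargs": {"moves": [0, 0, -0.01, 0, 0, 0.03, 0, 0, -0.02, 0, 0, 0.06, 0, 0, -0.03, 0, 0, 0.09, 0, 0, -0.03, 0, 0, 0.12]}}

```text
time: 13.97
tcp_pos: [0.422, 0.3488, 0.094]
eef_rot: [0.837, 0.458, 0.298, 0.025]
ft_force: [-2.0, -6.2, 1.1]
finger_gap: 0.0406
```

```bash
echo 'print("Mo",q["wrist_torque"]@o)' >> go.py; python3 go.py
```

```text
q [ 0.5109 -0.1204  2.2845 -0.1472  0.376   1.201 ] tcp [0.422  0.3488 0.094 ] F [-1.9669 -6.2123  1.0648] M [-1.7031  0.2893  0.5532] gap 0.04056493905827645
tool y angle -56.41079208586106 z.o -0.999991343170944 off-axis: z vs -o in tool [0.0026 0.0032 1.    ]
0.06 [ 0.0867  0.018  -5.6629]
-0.005 [0.1037 0.0391 0.8371]
Mo 1.2809953221938837
```

Torque jumped from 0.28 to 1.28 N m and the flats began to lever the jaws open after about 2.8 rad, so the nut is at the outer stop. I'll release and retract.

Call:
{"fn": "jog_arm", "kwargs": {"moves": [0, 0, 0, 0, 0, 0, 0, 0, 0, 0, 0, 0, 0, 0, 0, 0, 0, 0, 0, 0, 0, 0, 0, 0, 0, 0, 0, 0, 0, 0], "hand": 7.5}}

```text
time: 14.38
tcp_pos: [0.4229, 0.3495, 0.0949]
eef_rot: [0.838, 0.455, 0.299, 0.024]
ft_force: [-0.5, 1.1, 0.1]
finger_gap: 0.0702
```

Call:
{"fn": "jog_arm", "kwargs": {"moves": [0, 0, -2, 0, 0, 0, 0, 0, -5, 0, 0, 0, 0, 0, -8, 0, 0, 0, 0, 0, -11, 0, 0, 0, 0, 0, -11.5, 0, 0, 0]}}

```text
time: 14.8
tcp_pos: [0.3631, 0.3236, 0.1944]
eef_rot: [0.837, 0.455, 0.303, 0.023]
ft_force: [0.5, 0.4, -0.4]
finger_gap: 0.0752
```

```bash
python3 go.py; python3 - <<'E'
from h import *
d=get_image('wrist');cv2.imwrite('pics/w5.png',d['pixels'][:,:,::-1])
E
```

```text
q [ 0.5303 -0.5173  2.3711 -0.1009  0.6746  1.1639] tcp [0.3631 0.3236 0.1944] F [ 0.4699  0.408  -0.3605] M [-0.1317  0.1086  0.0036] gap 0.07520212211822794
tool y angle -56.74179730463806 z.o -0.9999641786700894 off-axis: z vs -o in tool [-0.0085 -0.0004  1.    ]
0.06 [-0.4116 -0.1994  6.2368]
-0.005 [-0.4666 -0.2021 12.7365]
Mo 0.047051518184103906
```

View pics/w5.png

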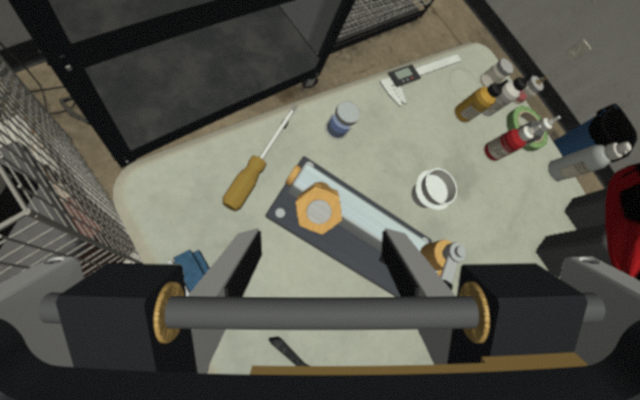

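```bash
python3 - <<'E'
from h import *
a=cv2.imread("pics/w5.png")[170:245,270:370]; cv2.imwrite("pics/w5z.png",cv2.resize(a,None,fx=8,fy=8,interpolation=cv2.INTER_CUBIC))
S=get_image("side")["pixels"][:,:,::-1];a0=cv2.imread("pics/side0.png")
f=lambda i:cv2.resize(i[120:170,275:325],None,fx=8,fy=8,interpolation=cv2.INTER_CUBIC)
cv2.imwrite("pics/s5z.png",np.hstack([f(a0),f(np.ascontiguousarray(S))]))
E
```

```text
(no output)
```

View pics/w5z.png

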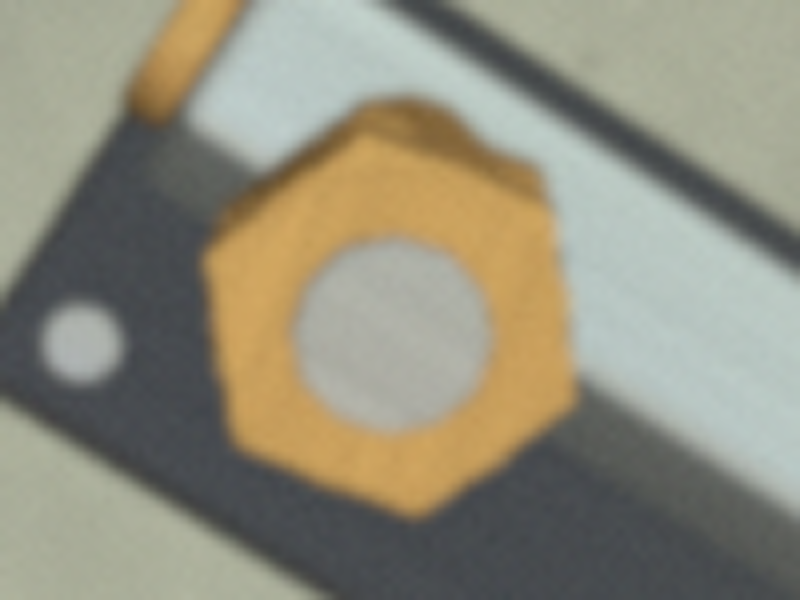

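View pics/s5z.png

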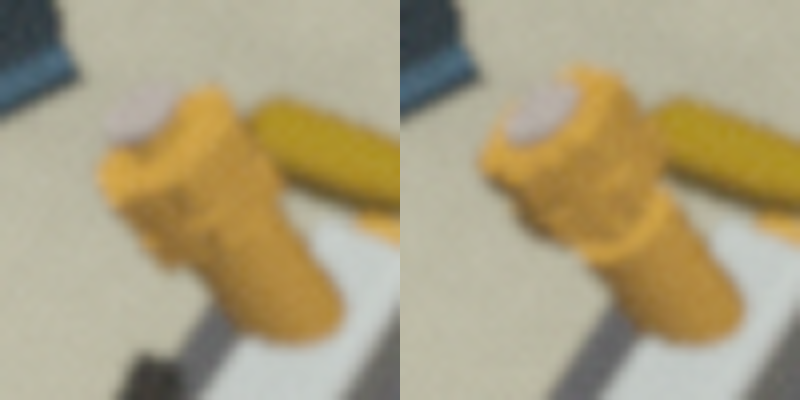

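```bash
python3 - <<'E'
from nut import *
W=get_image("wrist");mid=np.array([.4245,.3502,.0918])
cs=[(365,138),(550,212),(577,402),(415,522),(232,442),(204,260)]
P=[onplane(W,toface(c,off=(270,170)),mid+.0215*o) for c in cs];C=sum(P)/6
for i in range(6):
    d=P[i]-C;e=P[(i+1)%6]-P[i];print(np.linalg.norm(d),np.degrees(np.arctan2(d@ym,d@ex))%60,np.degrees(np.arctan2(e@ym,e@ex))%60)
E
```

```text
0.022478621680056227 40.33432886299374 41.07330851348186
0.02267668200045634 40.93117207663457 41.86708743853259
0.02291210461295971 41.76072652863296 41.29707356951613
0.02307297139942494 40.16096175588504 38.46523315373875
0.022523439427012997 39.11145120465062 40.56550554862564
0.02260525578165116 41.64065498867225 40.71594214683727
```

The wrist view shows the hex corners at about 40.7° (mod 60), so the nut turned about 156° (2.73 rad) and then resisted while the jaws slipped about 7°. To confirm the stop, I'll re-grip and test once.

Call:
{"fn": "jog_arm", "kwargs": {"moves": [-0.2, -0.1, 0, 0, 0.009, -0.1, -0.4, -0.2, 2, 0, 0.009, -0.1, -0.4, -0.2, 4, 0, 0.009, -0.1, -0.4, -0.2, 6, 0, 0.009, -0.1, -0.4, -0.2, 6, 0, 0.009, -0.1]}}

```text
time: 15.37
tcp_pos: [0.3894, 0.3332, 0.1307]
eef_rot: [0.815, 0.498, 0.296, 0.036]
ft_force: [-0.4, 0.3, -0.3]
finger_gap: 0.0748
```

```bash
python3 go.py
```

```text
q [ 0.5134 -0.3066  2.353  -0.1054  0.494   1.065 ] tcp [0.3894 0.3332 0.1307] F [-0.4196  0.2602 -0.3328] M [-0.1525  0.2274  0.0355] gap 0.07478174468443947
tool y angle -51.01877688184331 z.o -0.9999609053626997 off-axis: z vs -o in tool [0.0005 0.0088 1.    ]
0.06 [ 0.8324  0.4892 -0.5814]
-0.005 [0.836  0.5466 5.9184]
Mo 0.056718694215773816
```

Call:
{"fn": "jog_arm", "kwargs": {"moves": [0.4, 0.25, 0, -0.009, 0, 0, 0.8, 0.5, 0, -0.009, 0, 0, 0.8, 0.5, 0, -0.009, 0, 0, 0.8, 0.5, 0, -0.009, 0, 0]}}

```text
time: 15.7
tcp_pos: [0.3975, 0.339, 0.143]
eef_rot: [0.813, 0.496, 0.304, 0.04]
ft_force: [0.4, 0.7, -0.1]
finger_gap: 0.075
```

```bash
python3 go.py
```

```text
q [ 0.5214 -0.304   2.3311 -0.1282  0.4981  1.0902] tcp [0.3975 0.339  0.143 ] F [ 0.4191  0.681  -0.1043] M [-0.1385  0.2126 -0.0141] gap 0.07501881943308371
tool y angle -51.008849247741836 z.o -0.9999362238482478 off-axis: z vs -o in tool [-0.0095 -0.0061  0.9999]
0.06 [-0.4588 -0.2932 -0.1359]
-0.005 [-0.5208 -0.3325  6.3637]
Mo 0.012164821611791938
```

Call:
{"fn": "jog_arm", "kwargs": {"moves": [0, 0, 0, 0, 0, 0, 0, 0, 0, 0, 0, 0]}}

```text
time: 15.87
tcp_pos: [0.3972, 0.3388, 0.1429]
eef_rot: [0.813, 0.496, 0.304, 0.04]
ft_force: [-0.1, -0.1, 1.1]
finger_gap: 0.0753
```

```bash
python3 go.py
```

```text
q [ 0.5214 -0.3049  2.3321 -0.1285  0.4979  1.0905] tcp [0.3972 0.3388 0.1429] F [-0.1026 -0.1378  1.1033] M [-0.138   0.1905 -0.0408] gap 0.07526284967973126
tool y angle -51.00297932094133 z.o -0.9999349405982355 off-axis: z vs -o in tool [-0.0096 -0.0062  0.9999]
0.06 [-0.4274 -0.2729 -0.1255]
-0.005 [-0.4897 -0.3131  6.374 ]
Mo -0.004875990495433444
```

Call:
{"fn": "jog_arm", "kwargs": {"moves": [-0.45, -0.3, 0, 0.006, -0.01, 0, -0.5, -0.3, 1, 0.006, -0.01, 0, -0.5, -0.3, 2, 0.006, -0.01, 0, -0.5, -0.3, 2, 0.006, -0.01, 0, -0.5, -0.3, 2, 0.006, -0.01, 0]}}

```text
time: 16.28
tcp_pos: [0.4035, 0.3406, 0.1225]
eef_rot: [0.815, 0.496, 0.297, 0.04]
ft_force: [0.0, 0.4, 0.1]
finger_gap: 0.0749
```

```bash
python3 go.py
```

```text
q [ 0.5176 -0.2393  2.3207 -0.1359  0.4573  1.0972] tcp [0.4035 0.3406 0.1225] F [0.0395 0.3507 0.0603] M [-0.1672  0.1874 -0.0364] gap 0.07492453922505678
tool y angle -51.004960294727624 z.o -0.9999975913022723 off-axis: z vs -o in tool [0.0021 0.0007 1.    ]
0.06 [ 0.1132  0.0514 -2.1605]
-0.005 [0.1266 0.0563 4.3395]
Mo 0.014765980704944956
```

Aligned. I'll insert 3.5 cm more with a +0.1 / +0.05 correction and then check before closing.

Call:
{"fn": "jog_arm", "kwargs": {"moves": [0.1, 0.05, 1, 0, 0, 0, 0.1, 0.05, 2, 0, 0, 0, 0.1, 0.05, 3, 0, 0, 0, 0.1, 0.05, 3.5, 0, 0, 0, 0.1, 0.05, 3.5, 0, 0, 0]}}

```text
time: 16.7
tcp_pos: [0.4229, 0.3494, 0.0944]
eef_rot: [0.815, 0.496, 0.297, 0.04]
ft_force: [-0.5, 0.3, -1.1]
finger_gap: 0.0752
```

```bash
python3 go.py
```

```text
q [ 0.5125 -0.1187  2.2826 -0.1562  0.3747  1.1164] tcp [0.4229 0.3494 0.0944] F [-0.4664  0.3154 -1.0601] M [-0.1566  0.1938  0.0018] gap 0.075205442574058
tool y angle -51.002438040867574 z.o -0.9999979796868723 off-axis: z vs -o in tool [0.0019 0.0006 1.    ]
0.06 [-0.0066 -0.0124 -5.6782]
-0.005 [ 0.0059 -0.0084  0.8218]
Mo 0.0389807296730601
```

Call:
{"fn": "jog_arm", "kwargs": {"moves": [0, 0, 0, 0, 0, 0, 0, 0, 0, 0, 0, 0, 0, 0, 0, 0, 0, 0, 0, 0, 0, 0, 0, 0, 0, 0, 0, 0, 0, 0], "hand": 2}}

```text
time: 17.12
tcp_pos: [0.4231, 0.3497, 0.0954]
eef_rot: [0.814, 0.496, 0.298, 0.04]
ft_force: [-0.5, 0.1, -0.3]
finger_gap: 0.0448
```

Call:
{"fn": "jog_arm", "kwargs": {"moves": [0, 0, 0, 0, 0, 0.02, 0, 0, 0, 0, 0, 0.03, 0, 0, 0, 0, 0, 0.03]}}

```text
time: 17.37
tcp_pos: [0.4224, 0.3499, 0.0949]
eef_rot: [0.822, 0.485, 0.298, 0.036]
ft_force: [-4.7, 1.7, 2.1]
finger_gap: 0.0403
```

```bash
python3 go.py
```

```text
q [ 0.5138 -0.1201  2.283  -0.1563  0.3748  1.1463] tcp [0.4224 0.3499 0.0949] F [-4.7465  1.7036  2.0859] M [0.0109 0.6055 0.7257] gap 0.04025776321558996
tool y angle -52.65810217062346 z.o -0.9999995209118625 off-axis: z vs -o in tool [0.0008 0.0006 1.    ]
0.06 [-0.0495  0.0306 -5.6266]
-0.005 [-0.0446  0.0346  0.8734]
Mo 0.44875179825748557
```

Torque is 0.45 N m (friction is 0.15) and the jaws are wedged slightly open, so the nut turns no further. The stop is confirmed; release and retreat.

Call:
{"fn": "jog_arm", "kwargs": {"moves": [0, 0, 0, 0, 0, 0, 0, 0, 0, 0, 0, 0, 0, 0, 0, 0, 0, 0, 0, 0, 0, 0, 0, 0, 0, 0, 0, 0, 0, 0], "hand": 7.5}}

```text
time: 17.78
tcp_pos: [0.4233, 0.3495, 0.0951]
eef_rot: [0.822, 0.484, 0.299, 0.036]
ft_force: [-1.1, -0.6, -0.2]
finger_gap: 0.0703
```

Call:
{"fn": "jog_arm", "kwargs": {"moves": [0, 0, -2, 0, 0, 0, 0, 0, -5, 0, 0, 0, 0, 0, -8, 0, 0, 0, 0, 0, -11, 0, 0, 0, 0, 0, -13, 0, 0, 0]}}

```text
time: 18.2
tcp_pos: [0.3544, 0.3196, 0.204]
eef_rot: [0.821, 0.484, 0.3, 0.036]
ft_force: [-0.1, 0.3, 0.4]
finger_gap: 0.0747
```

Call:
{"fn": "jog_arm", "kwargs": {"moves": [0, 0, 0, 0, 0, 0, 0, 0, 0, 0, 0, 0, 0, 0, 0, 0, 0, 0]}}

```text
time: 18.45
tcp_pos: [0.3548, 0.3194, 0.2002]
eef_rot: [0.822, 0.484, 0.298, 0.036]
ft_force: [-0.1, 0.0, 0.5]
finger_gap: 0.075
```

```bash
python3 go.py; python3 - <<'E'
from h import *
for n in("wrist","side","top"):
    d=get_image(n);cv2.imwrite(f'pics/{n}6.png',d['pixels'][:,:,::-1])
f=lambda i,a,b,c,d,k:cv2.resize(i[a:b,c:d],None,fx=k,fy=k,interpolation=cv2.INTER_CUBIC)
w=cv2.imread("pics/wrist6.png");cv2.imwrite("pics/w6z.png",f(w,170,245,270,370,8))
t=f(cv2.imread("pics/top6.png"),160,310,225,385,2.5);s=f(cv2.imread("pics/side6.png"),120,270,240,400,2.5)
cv2.imwrite("pics/c6.png",np.hstack([t,s]))
E
```

```text
q [ 0.536  -0.5515  2.3777 -0.1078  0.7127  1.1021] tcp [0.3548 0.3194 0.2002] F [-0.1386  0.0224  0.5097] M [-0.2033  0.2057  0.0059] gap 0.07499814771815098
tool y angle -52.733875617585305 z.o -0.9999974239823557 off-axis: z vs -o in tool [0.0022 0.0006 1.    ]
0.06 [0.0374 0.007  7.2537]
-0.005 [ 0.0516  0.011  13.7537]
Mo 0.06418004944555596
```

View pics/c6.png

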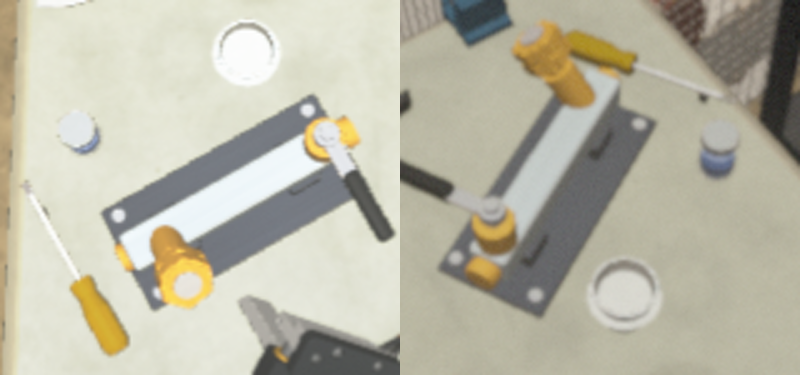

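View pics/w6z.png

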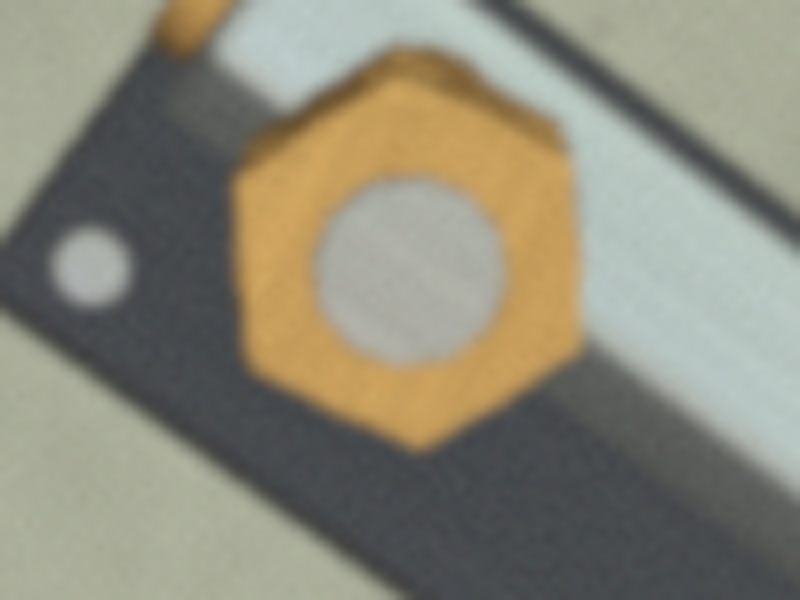

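The lever stands across the bar, the nut is up against its clip, and the cup, jar and screwdriver are where they were. A numeric check follows.

```bash
python3 - <<'E'
from nut import *
T=get_image("top");W=get_image("wrist");mid=np.array([.4245,.3502,.0918])
z=lambda x,y:(225+x/2.5-.3,160+y/2.5-.3)
a=onz(T,z(327,132),.106);b=onz(T,z(348,178),.102);e=onz(T,z(385,237),.102)
xm=np.array([.9154,.4024,0]);d=e-b;print("lever angle from +y to -x, deg",np.degrees(np.arctan2(-d@xm,d@ym)),a,e)
d=e-a;print(np.degrees(np.arctan2(-d@xm,d@ym)))
cs=[(400,80),(570,155),(583,345),(420,450),(245,360),(235,182)]
P=[onplane(W,toface(c,off=(270,170)),mid+.0215*o) for c in cs];C=sum(P)/6
print("corner",np.mean([np.degrees(np.arctan2((p-C)@ym,(p-C)@ex))%60 for p in P]))
# items moved?
t0=cv2.imread("pics/top0.png").astype(int);t1=cv2.imread("pics/top6.png").astype(int);D=np.abs(t1-t0).max(2)
for n,(x0,x1,y0,y1) in dict(cup=(305,340,165,196),jar=(245,268,202,224),driver=(230,280,230,305)).items():print(n,(D[y0:y1,x0:x1]>40).sum())
E
```

```text
lever angle from +y to -x, deg 91.50349054145086 [0.5207 0.2222 0.106 ] [0.4332 0.1862 0.102 ]
88.62857464769154
corner 40.636988217138686
cup 0
jar 0
driver 0
```

All consistent: the lever is at 90° ± 1.5°, the nut angle held after release, and the neighbours haven't moved. I'm handing in.

```bash
python3 -c "
from cell import arm
print(arm.hand_in())"
```

```text
the job is handed in; nothing more can be done
None
```

I shut the gas lever first, then unscrewed the nut clockwise to its outer stop, and handed the job in at about 18.5 s of the 59 s allowed.

- **Lever:** I pushed it round with closed fingers until the force rose to about 18 N with no further motion. In the last top view it measured 88.6° and 91.5° by two methods, so it is crosswise to the bar.
- **Nut:** I gripped it on its flats (gap 39.8 mm) and turned it about 156° (2.73 rad), until the torque jumped to 1.3 N m. I gripped it again and it would not turn further at 0.45 N m, against 0.15 N m of friction. After release its angle had not changed (40.6° against 40.7°), and the side view shows it up against the clip.
- **Not measured directly:** 2.73 rad is less than the full 2.95. I put the 0.22 rad difference down to the nut not starting fully tight, but I could not measure its starting angle.
- **Slips along the way:** the jaws slipped about 7° on the nut at the stop. I also had to recentre the gripper twice, once by about 2 mm and once by about 8 mm, before gripping.
- **Neighbours:** the cup, jar and screwdriver show no change between the first and last top pictures. The gripper was clear of everything at hand-in.

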